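# Tilt the white mixing slab out of its deep bin

### The job

Take the white mixing slab by its raised upper edge and tip it upright while its foot is still down in its bay of the deep green bin, then draw it up out of the bin. Stand it in the middle of the wooden stand, upright between the dowels and squarely along them: lower it until it rests on the stand's base before letting go. Leave the black slab in its bay.

Things in the scene. Friction and masses are not known exactly. Their poses are not given: they have to be found in the camera images.
- white_slab_center (a point): White mixing slab, flat plate 155 mm long (its z, foot to raised edge), 100 wide (y), 8 thick (x), 0.3 kg; point at its centre. At first it leans 30 degrees from vertical in a bay of the bin: foot on the bin's floor in the corner of the +x wall, lower face on the top of the -x wall; its raised edge reaches about 50 mm (along the slab) past that wall's top, free to be pinched by its thickness.
- black_slab_center (a point): Black mixing slab of the same size and axes, leaning the same way in the other bay; which slab is in which bay changes. The point is its centre. It stays where it is.
- bin: Deep narrow dark green plastic bin, open on top, fixed; origin at the centre of its underside, z up. Outside 70 mm along its x, 255 mm along y, 96 mm high; walls 5 mm, floor 6 mm thick. A wall across the middle of its y makes two bays, each 59 mm (x) by 120 mm (y) inside, centred 62.5 mm either side of the origin along y.
- stand: Light wooden stand, fixed; origin at the centre of its underside, z up. Base 110 (x) by 130 (y) by 18 mm. Two pairs of 8 mm dowels at y = -33 and +33 mm, up to 112 mm over the bench; each pair spreads in x: gap 14 mm at the base, 40 mm at the top. The slab's foot goes on the base in the gap, its width along the stand's y, either way round; let go, it leans up to 12 degrees.
Mind the look-alikes: they are no part of the job. Of the things shaped like the part that bears white_slab_center, the white one is meant.

How it is judged (in metres and radians):
On the way, in this order (a step that is already met when the one before it is completed fails the run):
1. the white slab is tipped upright (within 14 degrees) with its foot still down in the bin (angle between white_slab_center's own z axis and vertical below 0.245 rad and z of white_slab_center in the frame of bin below 0.168 m and x of white_slab_center in the frame of bin between -0.04 and 0.04 m and y of white_slab_center in the frame of bin between -0.13 and 0.13 m), for 0.1 s.
2. the white slab is lowered between the dowels onto the stand's base while still held (contact force between the fingers and white_slab above 1 N and z of white_slab_center in the frame of stand below 0.106 m and horizontal distance between white_slab_center and stand below 0.045 m), for 0.1 s.
At the end, for the whole second after the job is handed in: The white slab stands at rest on the stand's base between the dowels, released: its centre within 30 mm of the stand's centre line in x and 25 mm along y, upright within 17 degrees, its width within 15 degrees of the stand's y. The black slab is still in its bay, within 30 mm of where it was (x of white_slab_center in the frame of stand between -0.03 and 0.03 m and y of white_slab_center in the frame of stand between -0.025 and 0.025 m and z of white_slab_center in the frame of stand between 0.085 and 0.104 m and angle between white_slab_center's own z axis and vertical below 0.3 rad and angle between the y axis of white_slab_center and the y axis of stand, either way round below 0.26 rad and linear speed of white_slab below 0.02 m/s and distance of black_slab_center from where it was at the start of the episode below 0.03 m); the robot touches nothing.
It fails at once if the black slab is pulled from its place (moved more than 30 mm) (distance of black_slab_center from where it was at the start of the episode above 0.03 m).
It also fails if it takes over 45 s, if anything falls off the work surface, if the arm or the gripper's body presses on something with over 40 N, if the wrist force passes 120 N, or if a joint passes its speed limit or range.

### The arm

A 6-joint arm with a two-finger parallel gripper is mounted at the origin on the work surface. World frame = base frame: x ahead of the robot, y to its left, z up, the work surface at z = 0. Lengths are in m, angles in degrees, forces in N, time in s.
With the tool pointing down it reaches from about 0.375 to 0.9 m from the base axis. Payload 3.1 kg.
Tool frame: the origin (TCP) lies on the centre line of the jaws, within the pads' length; the fingertips stand 25 mm ahead of it and the grasp point (between the pads) lies 6 mm ahead of it; z points along the fingers, y is the line along which they close (so a half turn about z gives the same grasp; the last joint's range is limited). The gripper opens to 87 mm and grips with 3 to 60 N. Pads are 19 mm wide; open, the fingers measure 117 mm over their backs; the gripper's body (75 mm by 190 mm) begins 51 mm behind the grasp point.
Start: joints at [-80.128, 30.224, 82.088, -0, 67.689, -10.227], TCP at [0.215, -0.587, 0.248] pointing down, gripper open.
Joint ranges: [-176.69, 176.69], [-43.24, 126.21], [12.49, 139.97], [-82, 262], [0, 151.66], [-163.58, 163.58]. Speed limits (degrees/s): [159.86, 159.86, 180, 180, 180, 180].

### API

Orientations are given as a 3x3 rotation matrix whose columns are the frame's x, y, z axes.
In Python, from rig import bot, cams, models gives the robot as it stands. The module is installed in compiled form; this text tells all that it offers.
- The arm moves only by the shell command python3 -m handwheel 'ROWS' [OPENING]. ROWS is JSON, a list of rows, each a list of 6 numbers: the shift along the world's x, y, z each as a share of 1 m, from -1 to 1, then the turn, a rotation vector about the world's x, y, z each as a share of 2 rad, from -1 to 1. In form: [[dx, dy, dz, wx, wy, wz], ...]. A call has exactly 8 rows; each row is the pose to reach, as a shift and turn from the pose commanded when the call began; what a row does not reach only later rows make up. A row lasts 1/12 s, in which the tool goes at most 41.7 mm and 7.16 degrees, less where a joint would pass 70% of its speed; a pose out of reach is approached as far as the arm can. A call with a number of a shift or a turn outside -1 to 1 is refused whole. A call with a gripper value outside its range is refused whole. OPENING is the opening, from -1 (shut) to 1 (fully open), so that 0 is half open, set as the call begins (- or left out, the last holds). The fingers move at their own pace and stop on an object; the grip force is fixed at half the most. Time passes only in rows, so rows that repeat a pose let the fingers close, or fill a call up. It gives the time, the measured TCP pose, the force, the opening and the grip force at its end, in the units of the state.
- bot.read_state(): the state, without advancing time (a new reading comes with each control period).
- cams.capture(name): name is "scene" or "top" or "wrist"; returns (picture, depth): 420x560x3 uint8, blue, green, red; 420x560 float32, m along the optical axis (not along the pixel's ray), 0 where there is no reading.
- cams.calibration(name): a dict with "mtx" (3x3 intrinsics, pixels), "dist_coeffs" ([k1, k2, p1, p2, k3] as OpenCV has them; the pictures are not rectified), "R" (3x3) and "t" (3): a world point X has camera coordinates R X + t; the wrist camera has in their place "tool_from_camera" (4x4, takes a point from camera to tool coordinates, whose origin is the TCP and whose axes are the flange's). Camera axes: x right, y down, z forward; pixel columns grow to the right and rows downward; lengths in m; the calibration is good to about 2 mm. A picture is of the moment at which its call begins: read the wrist's pose just before it. calibration takes no time and is no camera call.
- bot.hand_in(): hands the job in; it is judged then, once.
Trained networks look in the newest picture that a camera, given by its name, has taken for a name from the list of things; names that differ only in an ending like _2 or _b are one class to them, and where a whole thing is asked for, a point or a joint stands for the part that bears it (a point fixed in the world has none). Each returns a list of dicts, best first, with "conf" (0 to 1); they miss things now and then, are a little off and sometimes report something else, mostly with a low value. They report only what shows in the picture. A call takes as long as a camera call. They do not tell look-alikes from the thing itself.
- models.spot_in(query, camera): "position" ([column, row] in pixels, amid what is visible of it).
- models.tip_of(query, camera): "position" ([column, row] in pixels: a listed point, or the origin of a listed thing).
The state is a dict: "time_s": time; "joint_positions": joint angles; "qvel": joint speeds; "tau": joint torques, N m; "position": TCP position; "tcp_rot": TCP orientation; "force": force on the tool from outside, world axes, zero at the start; "moment": the same for the moment, N m; "opening": opening from 0.0 (shut) to 1.0 (fully open); "grasp_force": force on a finger pad.
Only numpy, scipy, OpenCV 4.12 (cv2) and the standard library are available. Lean on these libraries where they do the work, as an engineer would, in place of code of your own. Each camera call takes 0.05 s, during which the arm holds its last target. There are 200 camera calls.

## Working session

There is one attempt and no reset: what is moved stays moved. The work goes in short steps, Python scripts to look and compute and a shell command to move; the robot and the scene stay as the last step left them, time stands still between calls to the robot, and variables do not carry over. Pictures are saved under pics/ and viewed, at most 10 in all, crops included, and the job is handed in when it is done.

```bash
mkdir -p pics; cat > h.py <<'E'
import numpy as np, cv2
from rig import bot, cams, models
def cloud(name, dep):
    c=cams.calibration(name); K=np.array(c["mtx"]); d=np.array(c["dist_coeffs"])
    h,w=dep.shape; u,v=np.meshgrid(np.arange(w),np.arange(h))
    p=cv2.undistortPoints(np.stack([u,v],-1).reshape(-1,1,2).astype(np.float64),K,d).reshape(h,w,2)
    P=np.dstack([p[...,0]*dep,p[...,1]*dep,dep])
    if name=="wrist":
        s=bot.read_state(); T=np.array(c["tool_from_camera"]); 
        P=P@T[:3,:3].T+T[:3,3]; P=P@np.array(s["tcp_rot"]).T+np.array(s["position"])
    else: P=(P-np.array(c["t"]))@np.array(c["R"])
    P[dep<=0]=np.nan
    return P
E
python3 - <<'E'
from h import *
np.set_printoptions(precision=3,suppress=True)
for n in ["scene","top"]:
    im,d=cams.capture(n); np.savez("cap_"+n,im=im,d=d); cv2.imwrite(f"pics/{n}1.png",im)
    P=cloud(n,d)
    for q in ["white_slab_center","black_slab_center","bin","stand"]:
        for f in (models.spot_in,models.tip_of):
            for r in f(q,n)[:3]:
                u,v=map(int,np.round(r["position"])); 
                print(n,q,f.__name__,round(r["conf"],2),u,v,P[min(v,419),min(u,559)])
print(bot.read_state())
E
```

```text
scene white_slab_center call 0.75 304 255 [0.545 0.11  0.101]
scene white_slab_center call 0.72 296 210 [0.365 0.054 0.01 ]
scene white_slab_center call 0.6 404 235 [0.374 0.297 0.01 ]
scene white_slab_center call 0.78 297 209 [0.359 0.055 0.007]
scene white_slab_center call 0.68 298 270 [0.563 0.104 0.074]
scene white_slab_center call 0.62 406 232 [0.363 0.301 0.009]
scene black_slab_center call 0.75 376 283 [0.57  0.247 0.1  ]
scene black_slab_center call 0.86 371 296 [0.581 0.243 0.073]
scene bin call 0.59 337 302 [0.618 0.186 0.089]
scene bin call 0.9 335 301 [0.618 0.183 0.089]
scene stand call 0.74 154 245 [ 0.544 -0.209  0.018]
scene stand call 0.66 157 250 [ 0.554 -0.198  0.018]
top white_slab_center call 0.88 165 253 [0.356 0.303 0.012]
top white_slab_center call 0.66 278 244 [0.37  0.054 0.003]
top white_slab_center call 0.61 245 155 [0.544 0.115 0.109]
top white_slab_center call 0.86 247 154 [0.55  0.112 0.096]
top white_slab_center call 0.66 280 244 [0.369 0.049 0.011]
top white_slab_center call 0.65 166 251 [0.361 0.302 0.007]
top black_slab_center call 0.66 188 148 [0.566 0.236 0.102]
top black_slab_center call 0.56 188 148 [0.566 0.236 0.102]
top bin call 0.93 218 141 [0.582 0.174 0.092]
top bin call 0.64 218 153 [0.562 0.176 0.071]
top stand call 0.73 392 165 [ 0.54  -0.208  0.013]
{'time_s': 0.9, 'joint_positions': array([-80.131,  30.222,  82.088,   0.002,  67.69 , -10.229]), 'qvel': array([ 0.143,  0.061,  0.044,  0.012,  0.02 , -0.012]), 'tau': array([  0.001, -43.999, -17.699,   0.064,   0.05 ,   0.   ]), 'position': array([ 0.215, -0.587,  0.248]), 'tcp_rot': array([[ 0.939,  0.344,  0.   ],
       [ 0.344, -0.939,  0.   ],
       [ 0.   , -0.   , -1.   ]]), 'force': array([ 0.484,  0.186, -0.022]), 'moment': array([ 0.024,  0.016, -0.045]), 'grasp_force': 0.0, 'opening': 1.0009214835261104}
```

```bash
python3 - <<'E'
import cv2,numpy as np
a=cv2.imread("pics/scene1.png");b=cv2.imread("pics/top1.png")
cv2.imwrite("pics/both.png",np.hstack([cv2.resize(a[150:400,80:460],(600*380//570,263)) if 0 else a[130:370,60:460],b[60:300,100:500]]))
E
```

```text
(no output)
```

View pics/both.png

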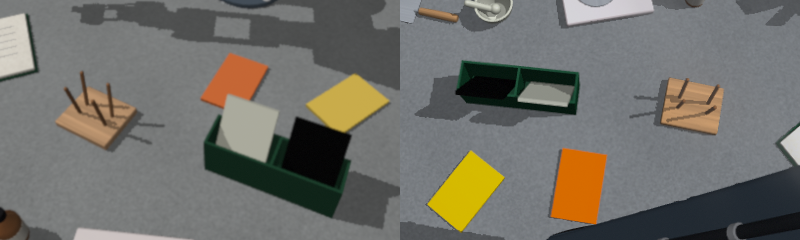

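The look-alikes are the orange slab at scene (296,210), the yellow one at (404,235), the black one at (376,283) in the other bay, and the white one at (304,255) / top (247,154). The white one fits, since it is white and leans in a bin bay. Next I'll fit the poses and make the enlarged crop.

```bash
python3 - <<'E'
from h import *
np.set_printoptions(precision=4,suppress=True)
for n in ["scene","top"]:
    z=np.load(f"cap_{n}.npz"); im=z["im"]; d=z["d"]; P=cloud(n,d); X,Y,Z=P[...,0],P[...,1],P[...,2]
    hsv=cv2.cvtColor(im,cv2.COLOR_BGR2HSV); H,S,V=[hsv[...,i].astype(int) for i in range(3)]
    near=(abs(X-.58)<.15)&(abs(Y-.18)<.2)
    er=lambda m:cv2.erode(m.astype(np.uint8),np.ones((3,3)))>0
    # white slab
    m=er(near&(S<60)&(V>110)&(Z>.03)&(Y>.03)&(Y<.22)&(X>.48))
    Q=P[m]; c=np.median(Q,0); Q=Q[np.linalg.norm(Q-c,axis=1)<.12]; c=Q.mean(0)
    for _ in range(3):
        nn=np.linalg.svd(Q-c)[2][2]; r=(Q-c)@nn; Q=Q[abs(r)<max(2.5*np.median(abs(r)),.002)]; c=Q.mean(0)
    nn*=np.sign(nn[2]); print(n,"white n",nn,"tilt from vert",90-np.degrees(np.arccos(nn[2])),"az",np.degrees(np.arctan2(nn[1],nn[0])),"c",c,len(Q),"zmax",np.percentile(Q[:,2],[1,99.5]))
    t=Q[Q[:,2]>np.percentile(Q[:,2],99.5)-.01]; print("   top strip mean",t.mean(0),t.min(0),t.max(0))
    ey=np.array([-nn[1],nn[0],0]);ey/=np.linalg.norm(ey); ez=np.cross(nn,ey); ez*=np.sign(ez[2])
    for e in(ey,ez): print("   extent",e,np.percentile((Q-c)@e,[.5,99.5]))
    # bin rim
    m=near&(H>60)&(H<95)&(S>90)&(Z>.085)&(Z<.104)
    R=P[m][:,:2].astype(np.float32); print("  bin rect",cv2.minAreaRect(R),len(R),np.median(P[m][:,2]))
    # stand base
    ns=(abs(X-.545)<.12)&(abs(Y+.21)<.13)&(Z>.011)&(Z<.026)&(H<25)&(S>60)
    R=P[ns][:,:2].astype(np.float32); print("  stand rect",cv2.minAreaRect(R),len(R),np.median(P[ns][:,2]))
    ns=(abs(X-.545)<.12)&(abs(Y+.21)<.13)&(Z>.09)&(Z<.125); R=P[ns]; print("  dowel",len(R)); 
    lab,k=cv2.connectedComponents(ns.astype(np.uint8))
    for i in range(1,lab): print("   ",P[k==i].mean(0),P[k==i][:,2].max(),(k==i).sum())
    y,x=(255,304) if n=="scene" else (154,247)
    cv2.imwrite(f"pics/c_{n}.png",cv2.resize(im[y-60:y+60,x-65:x+65],None,fx=3,fy=3,interpolation=cv2.INTER_CUBIC))
cv2.imwrite("pics/crop.png",np.hstack([cv2.imread("pics/c_scene.png"),cv2.imread("pics/c_top.png")]))
E
```

```text
scene white n [ 0.8564 -0.1245  0.5011] tilt from vert 30.07549994176391 az -8.27494301559826 c [0.5493 0.1162 0.0995] 2138 zmax [0.0557 0.1438]
   top strip mean [0.5268 0.1205 0.1389] [0.5177 0.0724 0.1338] [0.5351 0.1656 0.1448]
   extent [0.1439 0.9896 0.    ] [-0.0485  0.0462]
   extent [-0.4959  0.0721  0.8654] [-0.0513  0.0512]
  bin rect ((0.5829276442527771, 0.17708590626716614), (0.2523045837879181, 0.06970721483230591), 81.8963394165039) 1077 0.09390844185609684
  stand rect ((0.5411774516105652, -0.20731350779533386), (0.13106799125671387, 0.11129476130008698), 76.27194213867188) 2422 0.01773255912362899
  dowel 149
    [ 0.5121 -0.2333  0.101 ] 0.11220470432587441 38
    [ 0.5273 -0.1695  0.1019] 0.11252064167691543 40
    [ 0.5562 -0.2426  0.1027] 0.11261812478366098 36
    [ 0.5712 -0.1793  0.1029] 0.1114024051638698 35
top white n [ 0.8575 -0.1104  0.5024] tilt from vert 30.161841216303884 az -7.335568812513999 c [0.5476 0.1181 0.1022] 550 zmax [0.0429 0.1457]
   top strip mean [0.5236 0.115  0.142 ] [0.5154 0.0702 0.1358] [0.533  0.1646 0.1483]
   extent [0.1277 0.9918 0.    ] [-0.0515  0.0415]
   extent [-0.4983  0.0642  0.8646] [-0.0698  0.0507]
  bin rect ((0.580878734588623, 0.17574945092201233), (0.2549271285533905, 0.07220829278230667), 81.1405029296875) 688 0.09435689264409394
  stand rect ((0.5387445688247681, -0.20819997787475586), (0.13028118014335632, 0.11191058158874512), 76.64276885986328) 2446 0.01720856143713722
  dowel 87
    [ 0.5679 -0.181   0.1033] 0.11270717352147183 20
    [ 0.5529 -0.2451  0.1028] 0.11246282074001844 26
    [ 0.5232 -0.1707  0.106 ] 0.11360954670797996 19
    [ 0.5082 -0.2343  0.1047] 0.11212575570649759 22
```

View pics/crop.png

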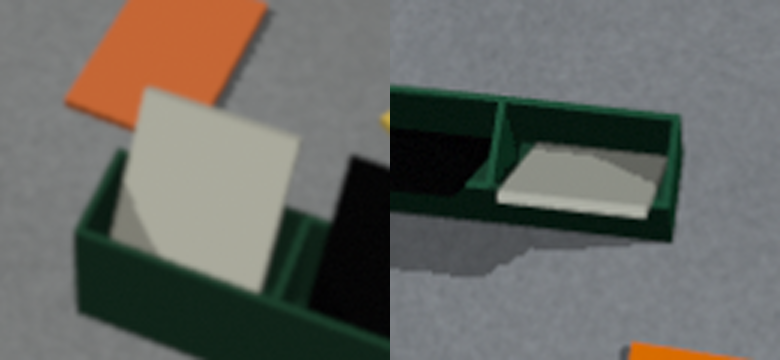

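The crop shows the white slab leaning in the bin's right-hand (−y) bay, with the black one in the other bay, so the white one is confirmed. Poses:
- **Bin:** about (0.582, 0.176), yaw −8.3°.
- **Stand:** about (0.540, −0.208), yaw −13.5°.

I'll move over with the gripper half open.

```bash
cat >> h.py <<'E'
from scipy.spatial.transform import Rotation as Ro
def Rt(yaw,tilt):  # tool x = slab y, tool y = slab x, tool z = -slab z ; tilt: slab top leans to -x
    xb=np.array([np.cos(np.radians(yaw)),np.sin(np.radians(yaw)),0]); z=np.array([0,0,1.]); t=np.radians(tilt)
    sz=-np.sin(t)*xb+np.cos(t)*z; sx=np.cos(t)*xb+np.sin(t)*z
    return np.column_stack([np.cross(sz,sx),sx,-sz])
def rows(*targets, s=None):
    s=s or bot.read_state(); p=np.array(s["position"]); R=np.array(s["tcp_rot"])
    for pos,yaw,tilt in targets:
        w=Ro.from_matrix(Rt(yaw,tilt)@R.T).as_rotvec()/2
        print(np.round(np.r_[np.array(pos)-p,w],4).tolist())
E
python3 -m handwheel '[[0.235,0.337,0.052,0,0,0.537],[0.235,0.337,0.052,0,0,0.537],[0.235,0.337,0.052,0,0,0.537],[0.235,0.337,0.052,0,0,0.537],[0.235,0.337,0.052,0,0,0.537],[0.235,0.337,0.052,0,0,0.537],[0.235,0.337,0.052,0,0,0.537],[0.235,0.337,0.052,0,0,0.537]]' 0
python3 - <<'E'
from h import *
rows(((.45,-.25,.3),-8.3,0),((.48,.125,.25),-8.3,0),((.49,.123,.2),-8.3,30),((.527,.118,.1305),-8.3,30))
E
```

```text
time_s: 1.57
position: [0.4048, -0.3139, 0.2899]
tcp_rot: [[0.213, 0.977, 0.0], [0.977, -0.213, -0.0], [-0.0, 0.0, -1.0]]
force: [1.1, -0.6, 0.4]
opening: 0.532
grasp_force: 0.0
[0.0452, 0.0639, 0.0101, 0.0002, 0.0002, 0.0347]
[0.0752, 0.4389, -0.0399, 0.0002, 0.0002, 0.0347]
[0.0852, 0.4369, -0.0899, -0.0466, -0.2574, 0.0339]
[0.1222, 0.4319, -0.1594, -0.0466, -0.2574, 0.0339]
```

```bash

python3 -m handwheel '[[0.075,0.439,-0.03,0,0,0.035],[0.075,0.439,-0.03,0,0,0.035],[0.075,0.439,-0.03,0,0,0.035],[0.075,0.439,-0.03,0,0,0.035],[0.08,0.439,-0.04,-0.047,-0.257,0.034],[0.08,0.439,-0.04,-0.047,-0.257,0.034],[0.08,0.439,-0.04,-0.047,-0.257,0.034],[0.08,0.439,-0.04,-0.047,-0.257,0.034]]'
python3 - <<'E'
from h import *
rows(((.485,.125,.22),-8.3,30),((.527,.118,.1305),-8.3,30))
E
```

```text
time_s: 2.23
position: [0.4613, 0.0056, 0.2624]
tcp_rot: [[0.15, 0.875, 0.46], [0.989, -0.134, -0.068], [0.002, 0.465, -0.885]]
force: [0.9, -0.4, -1.2]
opening: 0.5
grasp_force: 0.0
[0.0237, 0.1194, -0.0424, -0.0037, -0.0195, 0.0029]
[0.0657, 0.1124, -0.1319, -0.0037, -0.0195, 0.0029]
```

```bash

python3 -m handwheel '[[0.024,0.119,-0.03,-0.004,-0.019,0.003],[0.024,0.119,-0.03,-0.004,-0.019,0.003],[0.024,0.119,-0.042,-0.004,-0.019,0.003],[0.024,0.119,-0.042,-0.004,-0.019,0.003],[0.024,0.119,-0.042,-0.004,-0.019,0.003],[0.024,0.119,-0.042,-0.004,-0.019,0.003],[0.024,0.119,-0.042,-0.004,-0.019,0.003],[0.024,0.119,-0.042,-0.004,-0.019,0.003]]'
python3 - <<'E'
from h import *
np.set_printoptions(precision=4,suppress=True)
s=bot.read_state(); print(s["joint_positions"])
rows(((.527,.118,.1305),-8.3,30))
im,d=cams.capture("wrist"); cv2.imwrite("pics/w1.png",im); P=cloud("wrist",d)
R=np.array(s["tcp_rot"]); L=(P-np.array(s["position"]))@R  # tool coords
hsv=cv2.cvtColor(im,cv2.COLOR_BGR2HSV)
m=(hsv[...,1]<60)&(hsv[...,2]>100)&(P[...,2]>.05)&(abs(P[...,0]-.54)<.08)&(abs(P[...,1]-.117)<.09)
m=cv2.erode(m.astype(np.uint8),np.ones((3,3)))>0
Q=L[m]; print(len(Q),"tool coords pct",np.percentile(Q,[1,5,25,50,75,95,99],axis=0))
E
```

```text
time_s: 2.9
position: [0.4858, 0.1224, 0.2196]
tcp_rot: [[0.143, 0.861, 0.487], [0.99, -0.124, -0.073], [-0.002, 0.493, -0.87]]
force: [0.2, 0.2, 0.3]
opening: 0.498
grasp_force: 0.0
[  5.1222  18.3853 119.9791 -27.7359  14.4042  38.6187]
[0.0412, -0.0044, -0.0891, 0.0005, -0.0043, -0.0004]
1503 tool coords pct [[-0.0457 -0.0106 -0.0631]
 [-0.0388 -0.0103 -0.0622]
 [-0.0131 -0.0085  0.0838]
 [ 0.0137 -0.0063  0.0843]
 [ 0.0328 -0.0041  0.085 ]
 [ 0.0521  0.063   0.1328]
 [ 0.0523  0.0767  0.1567]]
```

View pics/w1.png

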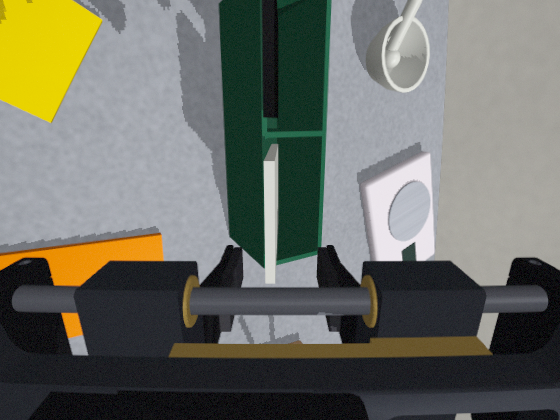

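The wrist view shows the white slab's top edge between the fingers, running from (270,150) to (270,280). It agrees with the fit to about 1 mm, so I'll slide down along the slab and then close.

```bash

python3 -m handwheel '[[0.007,-0.0007,-0.018,0,-0.002,0],[0.014,-0.0014,-0.032,0,-0.004,0],[0.021,-0.0021,-0.046,0,-0.004,0],[0.028,-0.0028,-0.060,0,-0.004,0],[0.035,-0.0035,-0.074,0,-0.004,0],[0.042,-0.0043,-0.0875,0,-0.004,0],[0.042,-0.0043,-0.0875,0,-0.004,0],[0.042,-0.0043,-0.0875,0,-0.004,0]]'
python3 -m handwheel '[[0,0,0,0,0,0],[0,0,0,0,0,0],[0,0,0,0,0,0],[0,0,0,0,0,0],[0,0,0,0,0,0],[0,0,0,0,0,0],[0,0,0,0,0,0],[0,0,0,0,0,0]]' -1
python3 - <<'E'
from h import *
s=bot.read_state(); print(s["joint_positions"],s["opening"]*87)
p=np.array(s["position"]); xb=np.array([.9895,-.144,0])
# centre path relative to start (bin x, z): and TCP = c+63.5*slabz
def tcp(cx,cz,t): 
    t=np.radians(t); return (cx-.0635*np.sin(t),cz+.0635*np.cos(t))
a0=tcp(-.0127,.0751,30); T=[]
for cx,cz,t in [(-.015,.079,30),(-.011,.084,24),(-.007,.089,18),(-.003,.094,12),(.001,.098,6),(.005,.100,0)]:
    a=tcp(cx,cz,t); T.append((p+xb*(a[0]-a0[0])+np.array([0,0,a[1]-a0[1]]),-8.3,t))
rows(*T)
E
```

```text
time_s: 3.62
position: [0.5308, 0.1179, 0.136]
tcp_rot: [[0.144, 0.861, 0.489], [0.99, -0.123, -0.074], [-0.004, 0.494, -0.869]]
force: [-0.1, -0.7, -0.1]
opening: 0.498
grasp_force: 0.0
time_s: 4.28
position: [0.5287, 0.1195, 0.1353]
tcp_rot: [[0.144, 0.862, 0.486], [0.99, -0.124, -0.072], [-0.002, 0.492, -0.871]]
force: [-3.1, 1.5, 0.8]
opening: 0.087
grasp_force: 29.8
[  4.15283299  31.37275354 118.88886003 -81.92676054   6.21807501
  92.68980094] 7.561672476702312
[-0.0023, 0.0003, 0.0039, 0.0002, -0.0048, -0.0003]
[0.0075, -0.0011, 0.0119, 0.0077, 0.047, -0.0003]
[0.0176, -0.0026, 0.0193, 0.0153, 0.0988, -0.0004]
[0.028, -0.0041, 0.026, 0.0228, 0.1506, -0.0004]
[0.0384, -0.0056, 0.0311, 0.0303, 0.2024, -0.0004]
[0.0489, -0.0071, 0.0334, 0.0379, 0.2542, -0.0005]
```

Gripped at 7.6 mm with 30 N. Joint 4 is close to its range limit, so the tipping (which unwinds it) goes gently over two calls.

```bash

python3 -m handwheel '[[-0.001,0,0.003,0.001,0.004,0],[0.001,0,0.006,0.003,0.016,0],[0.004,-0.0005,0.009,0.005,0.030,0],[0.0075,-0.001,0.012,0.0075,0.047,0],[0.011,-0.0015,0.0145,0.010,0.064,0],[0.0145,-0.002,0.017,0.0125,0.082,0],[0.0176,-0.0026,0.0193,0.015,0.099,0],[0.0176,-0.0026,0.0193,0.015,0.099,0]]'
python3 - <<'E'
from h import *
s=bot.read_state(); print(s["joint_positions"],s["grasp_force"])
p=np.array([.5287,.1195,.1353])+[.0489,-.0071,.0334]
rows((p,-8.3,0))
E
```

```text
time_s: 4.95
position: [0.5511, 0.1172, 0.1566]
tcp_rot: [[0.144, 0.94, 0.31], [0.99, -0.138, -0.043], [0.003, 0.313, -0.95]]
force: [2.1, -0.4, -0.9]
opening: 0.085
grasp_force: 30.0
[  2.23192819  29.13268879 108.05517448  -7.43494476  25.00705562
  16.78406146] 29.99238460790366
[0.0265, -0.0048, 0.0121, 0.0217, 0.1578, 0.0]
```

```bash

python3 -m handwheel '[[0.004,-0.0008,0.003,0.003,0.026,0],[0.008,-0.0015,0.005,0.007,0.052,0],[0.012,-0.002,0.007,0.011,0.079,0],[0.016,-0.003,0.009,0.014,0.105,0],[0.02,-0.004,0.0105,0.018,0.132,0],[0.024,-0.0045,0.012,0.0217,0.158,0],[0.024,-0.0045,0.012,0.0217,0.158,0],[0.024,-0.0045,0.012,0.0217,0.158,0]]'
python3 - <<'E'
from h import *
s=bot.read_state(); print(s["joint_positions"],s["grasp_force"])
im,d=cams.capture("scene"); P=cloud("scene",d)
cv2.imwrite("pics/s2.png",cv2.resize(im[150:350,200:450],None,fx=2.4,fy=2.4,interpolation=cv2.INTER_CUBIC))
E
```

```text
time_s: 5.62
position: [0.5723, 0.112, 0.1667]
tcp_rot: [[0.144, 0.99, -0.002], [0.99, -0.144, -0.003], [-0.003, -0.002, -1.0]]
force: [-0.6, 0.9, -2.8]
opening: 0.086
grasp_force: 30.0
[ 0.17628525 33.0190673  92.42739335 -0.20137353 54.69537743  8.56378169] 29.993966692127287
```

View pics/s2.png

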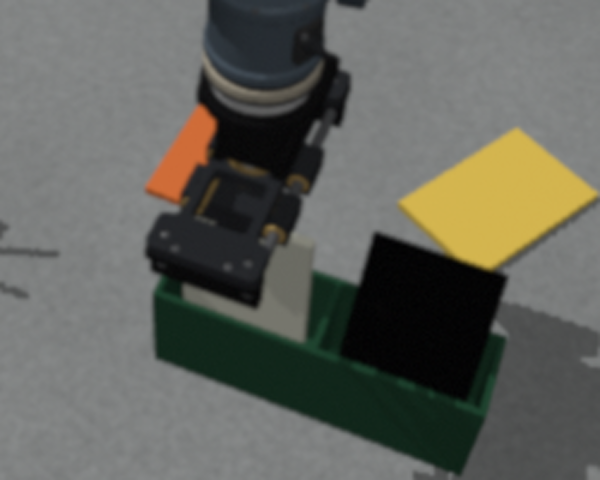

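The picture shows the white slab standing upright in its bay, held by the gripper at about (250,300) in the crop, with the black slab undisturbed. Now lift and carry it across.

```bash

python3 -m handwheel '[[0,0,0.015,0,0,0],[0,0,0.035,0,0,0],[0,0,0.06,0,0,0],[0,0,0.085,0,0,0],[0,0,0.11,0,0,0],[0,0,0.13,0,0,0],[0,0,0.14,0,0,0],[0,0,0.14,0,0,0]]'
python3 -m handwheel '[[-0.002,-0.02,0,0,0,-0.005],[-0.006,-0.05,0,0,0,-0.01],[-0.01,-0.085,0,0,0,-0.015],[-0.014,-0.12,0,0,0,-0.02],[-0.018,-0.155,0,0,0,-0.025],[-0.021,-0.185,0,0,0,-0.03],[-0.023,-0.21,0,0,0,-0.035],[-0.024,-0.225,0,0,0,-0.04]]'
python3 - <<'E'
from h import *
rows(((.540,-.208,.306),-13.5,0))
E
```

```text
time_s: 6.33
position: [0.5721, 0.1125, 0.3094]
tcp_rot: [[0.143, 0.99, 0.002], [0.99, -0.143, -0.003], [-0.002, 0.002, -1.0]]
force: [0.2, 0.8, -1.9]
opening: 0.087
grasp_force: 30.0
time_s: 7.0
position: [0.5461, -0.1151, 0.3049]
tcp_rot: [[0.225, 0.974, -0.007], [0.974, -0.225, -0.002], [-0.004, -0.006, -1.0]]
force: [-0.2, 1.0, -2.6]
opening: 0.088
grasp_force: 30.0
[-0.0061, -0.0929, 0.0011, 0.001, -0.0035, -0.0044]
```

```bash

python3 -m handwheel '[[-0.001,-0.02,0,0,0,-0.004],[-0.002,-0.045,0,0,0,-0.004],[-0.004,-0.065,0,0,0,-0.004],[-0.005,-0.082,0,0,0,-0.004],[-0.006,-0.093,0,0.001,-0.003,-0.004],[-0.006,-0.093,0,0.001,-0.003,-0.004],[-0.006,-0.093,0,0.001,-0.003,-0.004],[-0.006,-0.093,0,0.001,-0.003,-0.004]]'
python3 - <<'E'
from h import *
np.set_printoptions(precision=4,suppress=True)
s=bot.read_state(); print(s["position"])
for n in("scene","wrist","top"):
    im,d=cams.capture(n); P=cloud(n,d); hsv=cv2.cvtColor(im,cv2.COLOR_BGR2HSV); X,Y,Z=P[...,0],P[...,1],P[...,2]
    m=(hsv[...,1]<60)&(hsv[...,2]>90)&(Z>.13)&(Z<.26)&(abs(X-.54)<.1)&(abs(Y+.208)<.09); m=cv2.erode(m.astype(np.uint8),np.ones((3,3)))>0
    Q=P[m]; print(n,len(Q))
    if len(Q)>50:
        print(np.percentile(Q,[1,50,99],axis=0)); c=Q.mean(0); nn=np.linalg.svd(Q-c)[2][2]; print("n",nn*np.sign(nn[0]),"c",c,np.degrees(np.arctan2(nn[1],nn[0])))
        e=np.array([.2334,.9724,0]); print("ey",np.percentile((Q-[.54,-.208,0])@e,[1,99]))
    if n=="scene": cv2.imwrite("pics/s3.png",cv2.resize(im[100:320,60:330],None,fx=2.4,fy=2.4,interpolation=cv2.INTER_CUBIC))
E
```

```text
time_s: 7.67
position: [0.5414, -0.2045, 0.3064]
tcp_rot: [[0.23, 0.973, 0.001], [0.973, -0.23, 0.001], [0.002, 0.001, -1.0]]
force: [-0.0, 0.4, -3.0]
opening: 0.09
grasp_force: 30.0
[ 0.5414 -0.2045  0.3064]
scene 1325
[[ 0.5344 -0.2479  0.1666]
 [ 0.5467 -0.1987  0.2132]
 [ 0.5573 -0.1544  0.2554]]
n [ 0.9746 -0.2238 -0.0011] c [ 0.5464 -0.1992  0.2125] -12.92939472511891
ey [-0.0401  0.0554]
wrist 148
[[ 0.5506 -0.156   0.1763]
 [ 0.5539 -0.1543  0.2237]
 [ 0.5566 -0.1525  0.2559]]
n [0.2273 0.9733 0.0326] c [ 0.5538 -0.1543  0.221 ] 76.85547981427518
ey [0.0542 0.0569]
top 0
```

View pics/s3.png

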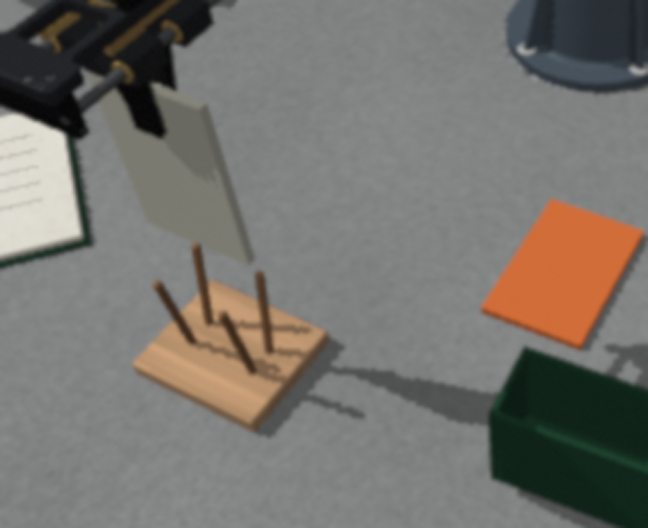

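The picture shows the slab upright above the dowels: its foot runs from about (145,220) to (250,260) and the dowel tops are near (155–265, 245–315). It is about 1 mm off across the gap and 5 mm off along y. I'll correct y and lower in stages.

```bash

python3 -m handwheel '[[-0.001,-0.005,-0.005,0,0,-0.002],[-0.001,-0.005,-0.015,0,0,-0.002],[-0.001,-0.005,-0.025,0,0,-0.002],[-0.001,-0.005,-0.035,0,0,-0.002],[-0.001,-0.005,-0.045,0,0,-0.002],[-0.001,-0.005,-0.055,0,0,-0.002],[-0.001,-0.005,-0.06,0,0,-0.002],[-0.001,-0.005,-0.06,0,0,-0.002]]'
python3 - <<'E'
from h import *
np.set_printoptions(precision=4,suppress=True)
s=bot.read_state(); print(s["position"],s["force"])
im,d=cams.capture("scene"); P=cloud("scene",d); hsv=cv2.cvtColor(im,cv2.COLOR_BGR2HSV); X,Y,Z=P[...,0],P[...,1],P[...,2]
m=(hsv[...,1]<60)&(hsv[...,2]>90)&(Z>.115)&(Z<.26)&(abs(X-.54)<.1)&(abs(Y+.208)<.09); m=cv2.erode(m.astype(np.uint8),np.ones((3,3)))>0
Q=P[m]; c=Q.mean(0); nn=np.linalg.svd(Q-c)[2][2]; nn*=np.sign(nn[0]); o=np.array([.5415,-.2067,0]); e=np.array([.2334,.9724,0]); n0=np.array([.9724,-.2334,0])
print("n",nn,"off x",(c-o)@n0-.004,"ext y",np.percentile((Q-o)@e,[1,99]),"z",np.percentile(Q[:,2],[1,99]))
m=(Z>.07)&(Z<.116)&(hsv[...,1]>70)&(abs(X-.54)<.1)&(abs(Y+.208)<.09)
k,l=cv2.connectedComponents(m.astype(np.uint8))
for i in range(1,k):
    A=P[l==i]; 
    if len(A)>10: print("dowel",A[:,2].mean(),(A.mean(0)-o)@n0,(A.mean(0)-o)@e,len(A))
E
```

```text
time_s: 8.48
position: [0.54, -0.2103, 0.2452]
tcp_rot: [[0.234, 0.972, -0.0], [0.972, -0.234, 0.002], [0.002, -0.001, -1.0]]
force: [-0.7, 0.3, -1.8]
opening: 0.091
grasp_force: 30.0
[ 0.54   -0.2103  0.2452] [-0.6956  0.3287 -1.8049]
n [ 0.974  -0.2264  0.0009] off x -0.0011724911092502255 ext y [-0.0472  0.0472] z [0.1217 0.2556]
dowel 0.09304933145842632 -0.020802337171890218 0.03386291675217539 39
dowel 0.0936080829424827 0.022445408083366883 -0.03135545611560227 37
dowel 0.0939414598245632 0.021530141599387893 0.03386715838824684 60
```

```bash

python3 -m handwheel '[[0,0,-0.005,0,0,0],[0,0,-0.015,0,0,0],[0,0,-0.025,0,0,0],[0,0,-0.035,0,0,0],[0,0,-0.045,0,0,0],[0,0,-0.055,0,0,0],[0,0,-0.063,0,0,0],[0,0,-0.066,0,0,0]]'
python3 -m handwheel '[[0,0,-0.002,0,0,0],[0,0,-0.004,0,0,0],[0,0,-0.006,0,0,0],[0,0,-0.008,0,0,0],[0,0,-0.01,0,0,0],[0,0,-0.012,0,0,0],[0,0,-0.014,0,0,0],[0,0,-0.015,0,0,0]]'
```

```text
time_s: 9.2
position: [0.5401, -0.2103, 0.1793]
tcp_rot: [[0.234, 0.972, 0.0], [0.972, -0.234, 0.001], [0.001, -0.0, -1.0]]
force: [-0.2, -0.5, -2.8]
opening: 0.085
grasp_force: 30.0
time_s: 9.87
position: [0.5408, -0.2108, 0.166]
tcp_rot: [[0.234, 0.972, 0.003], [0.972, -0.234, -0.0], [0.0, 0.003, -1.0]]
force: [0.3, 0.7, -2.4]
opening: 0.091
grasp_force: 30.0
```

```bash

python3 -m handwheel '[[0,0,-0.001,0,0,0],[0,0,-0.002,0,0,0],[0,0,-0.003,0,0,0],[0,0,-0.004,0,0,0],[0,0,-0.004,0,0,0],[0,0,-0.004,0,0,0],[0,0,-0.004,0,0,0],[0,0,-0.004,0,0,0]]'
python3 -m handwheel '[[0,0,-0.0005,0,0,0],[0,0,-0.001,0,0,0],[0,0,-0.0015,0,0,0],[0,0,-0.002,0,0,0],[0,0,-0.002,0,0,0],[0,0,-0.002,0,0,0],[0,0,-0.002,0,0,0],[0,0,-0.002,0,0,0]]'
```

```text
time_s: 10.53
position: [0.5416, -0.2105, 0.1647]
tcp_rot: [[0.234, 0.972, 0.005], [0.972, -0.234, -0.001], [0.0, 0.005, -1.0]]
force: [-0.5, 4.3, 12.1]
opening: 0.088
grasp_force: 30.0
time_s: 11.2
position: [0.5424, -0.2102, 0.1644]
tcp_rot: [[0.234, 0.972, 0.007], [0.972, -0.234, -0.001], [0.001, 0.007, -1.0]]
force: [-1.9, 7.1, 19.5]
opening: 0.091
grasp_force: 30.1
```

There is contact at TCP z 0.165, a few mm above my estimate. I'll check whether the foot is on the base or on a dowel.

```bash
python3 - <<'E'
from h import *
np.set_printoptions(precision=4,suppress=True)
o=np.array([.5415,-.2067,0]); e=np.array([.2334,.9724,0]); n0=np.array([.9724,-.2334,0])
for n in("scene","wrist"):
    im,d=cams.capture(n); P=cloud(n,d); hsv=cv2.cvtColor(im,cv2.COLOR_BGR2HSV); X,Y,Z=P[...,0],P[...,1],P[...,2]
    m=(hsv[...,1]<60)&(hsv[...,2]>90)&(Z>.022)&(Z<.19)&(abs((P-o)@n0)<.04)&(abs((P-o)@e)<.065)
    Q=P[m]; print(n,len(Q),"x,y,z pct",np.percentile((Q-o)@n0,[1,50,99]),np.percentile((Q-o)@e,[1,50,99]),np.percentile(Q[:,2],[.5,2,98,99.5]))
    if n=="scene":
        M=cv2.erode(m.astype(np.uint8),np.ones((3,3)))>0; Q=P[M]; c=Q.mean(0); nn=np.linalg.svd(Q-c)[2][2]; print("n",nn*np.sign(nn[0]),c,(c-o)@n0)
        cv2.imwrite("pics/s4.png",cv2.resize(im[170:320,80:240],None,fx=4,fy=4,interpolation=cv2.INTER_CUBIC))
E
```

```text
scene 1450 x,y,z pct [-0.008   0.0051  0.0179] [-0.0512  0.0149  0.0481] [0.0233 0.0264 0.1744 0.1755]
n [ 0.9726 -0.2324 -0.0035] [ 0.5486 -0.1986  0.1032] 0.005002303263359578
wrist 2668 x,y,z pct [-0.0021  0.0019  0.006 ] [-0.0303  0.0276  0.0487] [0.0335 0.0569 0.1763 0.1818]
```

View pics/s4.png

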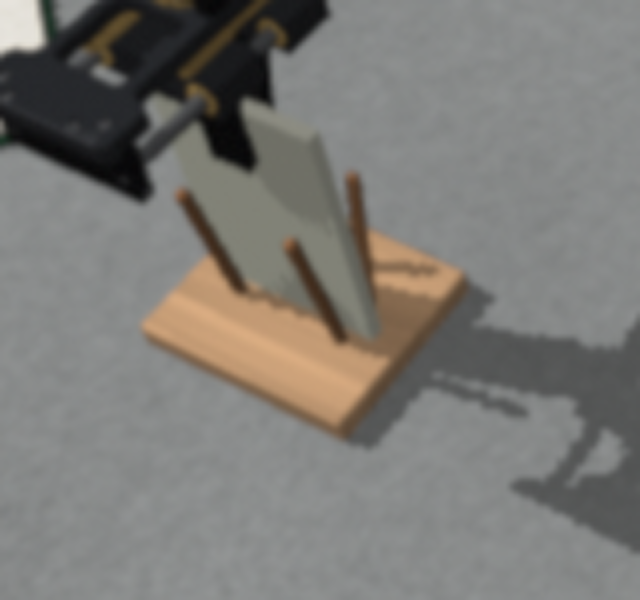

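The slab's foot is on the base between the dowels: top at z ≈ 0.175, about 1–2 mm from full seating, with 19 N pressing down. In the crop the foot runs from about (245,290) to (370,335), between the dowel pairs, and the slab is square. Now release fully, then rise.

```bash

python3 -m handwheel '[[0,0,0,0,0,0],[0,0,0,0,0,0],[0,0,0,0,0,0],[0,0,0,0,0,0],[0,0,0,0,0,0],[0,0,0,0,0,0],[0,0,0,0,0,0],[0,0,0,0,0,0]]' 1
python3 -m handwheel '[[0,0,0.01,0,0,0],[0,0,0.03,0,0,0],[0,0,0.06,0,0,0],[0,0,0.09,0,0,0],[0,0,0.12,0,0,0],[0,0,0.14,0,0,0],[0,0,0.15,0,0,0],[0,0,0.15,0,0,0]]'
python3 - <<'E'
from h import *
np.set_printoptions(precision=4,suppress=True)
o=np.array([.5405,-.2072,0]); e=np.array([.2334,.9724,0]); n0=np.array([.9724,-.2334,0])
im,d=cams.capture("scene"); P=cloud("scene",d); hsv=cv2.cvtColor(im,cv2.COLOR_BGR2HSV); Z=P[...,2]
m=(hsv[...,1]<60)&(hsv[...,2]>90)&(Z>.025)&(Z<.21)&(abs((P-o)@n0)<.05)&(abs((P-o)@e)<.065)
M=cv2.erode(m.astype(np.uint8),np.ones((3,3)))>0; Q=P[M]; c=Q.mean(0)
print("ext y",np.percentile((Q-o)@e,[1,99]),"z",np.percentile(Q[:,2],[1,99]))
for _ in range(3):
    nn=np.linalg.svd(Q-c)[2][2]; r=(Q-c)@nn; Q=Q[abs(r)<.004]; c=Q.mean(0)
nn*=np.sign(nn[0]); print("n",nn,"tilt",np.degrees(np.arcsin(nn[2])),"yaw",np.degrees(np.arctan2(nn[1],nn[0])),"off x",(c-o)@n0-.004,c)
cv2.imwrite("pics/s5.png",cv2.resize(im[150:350,80:400],None,fx=2.4,fy=2.4,interpolation=cv2.INTER_CUBIC))
E
```

```text
time_s: 11.97
position: [0.5408, -0.2109, 0.16]
tcp_rot: [[0.234, 0.972, 0.002], [0.972, -0.234, -0.0], [0.0, 0.002, -1.0]]
force: [-0.0, 0.3, -0.2]
opening: 0.613
grasp_force: 0.0
time_s: 12.63
position: [0.5421, -0.2115, 0.3135]
tcp_rot: [[0.234, 0.972, 0.008], [0.972, -0.234, -0.004], [-0.002, 0.009, -1.0]]
force: [0.3, -1.4, 0.4]
opening: 0.993
grasp_force: 0.0
ext y [-0.0451  0.0493] z [0.0346 0.174 ]
n [ 0.9732 -0.2298  0.0064] tilt 0.3642860040975302 yaw -13.287480703811644 off x 0.000499193599885166 [ 0.5456 -0.205   0.1162]
```

View pics/s5.png

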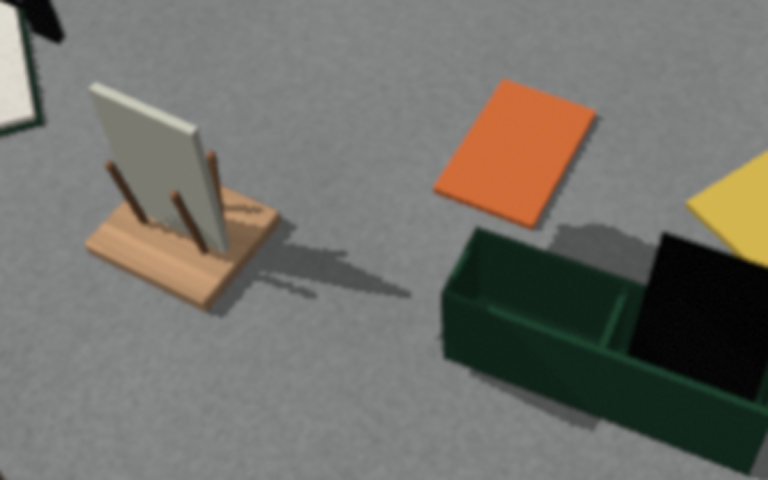

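The slab stands free and upright (tilt 0.4°, centred) between the dowels at about (160,170), and the black slab is still in its bay. The gripper is clear, so I'm handing in.

```bash
python3 -m handwheel '[[0,0,0,0,0,0],[0,0,0,0,0,0],[0,0,0,0,0,0],[0,0,0,0,0,0],[0,0,0,0,0,0],[0,0,0,0,0,0],[0,0,0,0,0,0],[0,0,0,0,0,0]]' && python3 -c "
from rig import bot
print(bot.hand_in())"
```

```text
time_s: 13.35
position: [0.5409, -0.2108, 0.3101]
tcp_rot: [[0.234, 0.972, 0.003], [0.972, -0.234, -0.0], [0.0, 0.003, -1.0]]
force: [0.9, 0.2, 0.3]
opening: 1.0
grasp_force: 0.0
the job is handed in; nothing more can be done
None
```

Job handed in at about 13 s (no verdict was returned): the white slab was tipped upright in its bay, drawn out and released standing in the middle of the stand, upright within about 0.4° by camera, with the black slab still in its bay.

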